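# Release a slide scanner's jammed tray with the release pin

## Robot

A 6-joint arm with a two-finger parallel gripper is mounted at the origin on the work surface. World frame = base frame: x ahead of the robot, y to its left, z up, the work surface at z = 0. Lengths are in m, angles in rad, forces in N, time in s.
With the tool pointing down it reaches from about 0.275 to 0.75 m from the base axis. Payload 10.2 kg.
Tool frame: the origin (TCP) lies between the finger pads; the fingertips stand 19 mm ahead of it and the grasp point (between the pads) is the TCP; z points along the fingers, y is the line along which they close (so a half turn about z gives the same grasp; the last joint's range is limited). The gripper opens to 85 mm and grips with 20 to 120 N. Pads are 22 mm wide; open, the fingers measure 114 mm over their backs; the gripper's body (76 mm by 85 mm) begins 54 mm behind the grasp point. The pads swing forward as they close: fully open they stand 13 mm farther back than shut.
Start: joints at [0.983, 0.313, 1.498, -0, 1.331, -0.223], TCP at [0.187, 0.49, 0.25] pointing down, gripper open.
Joint ranges: [-2.94, 2.94], [-0.97, 2.17], [0.19, 2.56], [-1.23, 4.37], [0.02, 3.11], [-2.88, 2.88]. Speed limits (rad/s): [2.39, 2.39, 3.01, 3.14, 3.14, 3.14].

## Interface

Orientations are given as a 3x3 rotation matrix whose columns are the frame's x, y, z axes.
In Python, from cell import get_obs, snapshot, sign_off gives the robot as it stands.
- The arm moves only by the tool jog_arm, never from a script. Its argument "series" is a list of rows, each an object with "delta_pos": the shift along the tool's x, y, z each as a share of 0.3 m, from -1 to 1, a list of three; "spin": the turn about the tool's z as a share of 180 degrees, from -1 to 1. In form: [{"delta_pos": [tx, ty, tz], "spin": spin}, ...]. A call has 1 to 8 rows; each row is the pose to reach, as a shift and turn from the pose commanded when the call began, along the tool's axes at that moment, turning the shorter way round; what a row does not reach only later rows make up. A row lasts 1/8 s, in which the tool goes at most 62.5 mm and 10.7 degrees, less where a joint would pass 70% of its speed; a pose out of reach is approached as far as the arm can. A call with a number of a shift or a turn outside -1 to 1 is refused whole. A call with a gripper value outside its range is refused whole. "grip" is the closure in counts, from 0 (fully open) to 255 (shut), set as the call begins (left out, the last holds). The fingers move at their own pace and stop on an object; the grip force is fixed at half the most. Time passes only in rows, so rows that repeat a pose let the fingers close. It gives the time, the measured TCP pose, the force, the opening and the grip force at its end, in the units of the state.
- get_obs(): the state, without advancing time (a new reading comes with each control period).
- snapshot(name): name is "side" or "top" or "wrist"; returns a dict with "color" (384x512x3 uint8, red, green, blue), "vertical_fov" (degrees; the focal length in pixels is half the picture's height over the tangent of half this angle, whatever the lens; pixels are square), "cx", "cy" (the principal point, pixels), "dist" ([k1, k2, p1, p2, k3] as OpenCV has them; the pictures are not rectified), "xyz" and "rotation" of the camera in the world. Camera axes: x right, y up, looking along -z (the intrinsics and any distortion apply to the point x, -y, -z); pixel columns grow to the right and rows downward; lengths in m; the calibration is good to about 2 mm. A picture is of the moment at which its call begins. There is no depth.
- sign_off(): hands the job in; it is judged then, once.
The state is a dict: "clock": time; "joint_positions": joint angles; "joint_velocities": joint speeds; "joint_efforts": joint torques, N m; "position": TCP position; "orientation": TCP orientation; "contact_force": force on the tool from outside, world axes, zero at the start; "moment": the same for the moment, N m; "finger_gap": finger opening in m; "finger_force": force on a finger pad.
Only numpy, scipy, OpenCV 4.12 (cv2) and the standard library are available. Lean on these libraries where they do the work, as an engineer would, in place of code of your own. Each camera call takes 0.05 s, during which the arm holds its last target. There are 200 camera calls.

## Task

The slide scanner's tray is locked shut. Take the square-handled release pin from the tool stand, reach with its tip through the oblong hole in the scanner's top, feel along the hole for the hidden spring latch and press it gently, never with more than 16 N on any part of the scanner, until the tray slides out; then put the pin back upright and fully home in its hole in the stand. Leave all the other things where they are.

Things in the scene. Friction and masses are not known exactly. Their poses are not given: they have to be found in the camera images.
- pin_center (a point): Release pin, centre of its handle: black plastic, square, 14 x 14 x 50 mm, sides along x and y, z up the pin. Below it a steel shaft 6 mm in diameter, 50 mm long, tapered at the tip, which is 75 mm below this point. 60 g. Stands in a stand hole, the handle's foot resting on the stand's top. Gripped across the row of tools (fingers closing along the stand's x) it is clear of its neighbours.
- pin: The same release pin; origin at the foot of the handle, where the shaft begins (25 mm below the handle centre, 50 mm above the tip); z up along the pin.
- pin_tip (a point): The tip of the pin's shaft.
- stand: Fixed wooden tool stand, 50 x 136 x 58 mm; origin under its centre, its y along the row. Three upright holes at x = 0, y = -45, 0 and +45 mm, 9 mm in diameter with a 1.5 mm chamfer, 54 mm deep. Which tool stands in which varies. With the pin fully home its tip is 8 mm above the stand's underside.
- scanner: Fixed slide scanner, grey and white case 260 (x) x 240 (y) x 110 mm high; origin under its centre, front to its -x. Hidden under the hole is a vertical spring tongue: it begins to give at about 3 N, stiffens by 0.8 N per mm, frees the tray after about 5 mm of travel and meets a hard stop at 8 mm. It springs back up when let go; the tray stays out.
- hole (a point): Centre of the oblong access hole, level with the scanner's top; axes the scanner's. 10 mm wide (x), 36 mm long (y), 1.5 mm chamfer, top 6 mm thick; below it open space, hard floor 50 mm under the top. The tongue lies on the hole's centre line, its middle anywhere up to 12 mm either way along y, 8 mm wide (y), 16 mm (x); its upper face is anywhere from 14 to 32 mm under the top.
- tray (a joint): How far the slide tray (156 mm wide front, low in the scanner's front) has come out: 0 locked shut, 0.040 m fully out. A spring drives it out towards the scanner's -x, within half a second of the latch's letting go. It cannot be pulled while latched.
- needle: Dissecting needle standing in the stand: thin round handle, 40 mm high; not the pin. Origin at the handle's foot.
- brush: Small brush stick standing in the stand: waisted round handle, 43 mm high; not the pin. Origin at the handle's foot.
- oil: Bystander: small amber immersion-oil bottle, 30 mm across, 60 mm tall. Origin under its centre.
- dish: Bystander: shallow clear dish, 90 mm across, 16 mm high. Origin under its centre.
- jar: Bystander: specimen jar with a white cap, 52 mm across, 70 mm tall. Origin under its centre.
- loupe: Bystander: aluminium loupe ring, 40 mm across, 30 mm tall. Origin under its centre.
- slidebox: Bystander: closed cardboard slide box, 100 x 170 x 35 mm. Origin under its centre.
Mind the look-alikes: they are no part of the job. Leave any orange look-alike of the pin alone. Several things look just like the stand: the one meant starts farthest to the robot's right.

How it is judged:
By the outcome, as a careful person would: the job done as asked, in the order asked, and still so for the second after the job is handed in, with the robot touching nothing.
It also fails if it takes over 67 s, if anything falls off the work surface, if the arm or the gripper's body presses on something with over 40 N, if the wrist force passes 120 N, or if a joint passes its speed limit or range.

## Working session

There is one attempt and no reset: what is moved stays moved. The work goes in short steps, Python scripts to look and compute and a tool call to move; the robot and the scene stay as the last step left them, time stands still between calls to the robot, and variables do not carry over. Pictures are saved under pics/ and viewed, at most 10 in all, crops included, and the job is handed in when it is done.

Besides the shell and the picture viewer there is one more tool, called after "Emit:" by a JSON object that holds its "op" and its "data", one argument or row to a line. jog_arm: Moves the arm, as the interface text tells. Its arguments: {"type":"object","properties":{"series":{"type":"array"},"grip":{"type":"number"}},"required":["series"]}

```bash
mkdir -p pics
cat > h.py <<'E'
import numpy as np, cv2, pickle
from cell import get_obs, snapshot, sign_off
def snap(n,f):
    s=snapshot(n); pickle.dump(s,open(f'pics/{f}.pkl','wb')); cv2.imwrite(f'pics/{f}.png',s['color'][:,:,::-1]); return s
def load(f): return pickle.load(open(f'pics/{f}.pkl','rb'))
def K(s):
    f=s['color'].shape[0]/2/np.tan(np.radians(s['vertical_fov'])/2)
    return np.array([[f,0,s['cx']],[0,f,s['cy']],[0,0,1]])
def ray(s,uv):
    p=cv2.undistortPoints(np.array([[uv]],float),K(s),np.array(s['dist'],float))[0,0]
    d=np.array(s['rotation'])@np.array([p[0],-p[1],-1]); return np.array(s['xyz']),d
def atz(s,uv,z):
    o,d=ray(s,uv); return o+d*(z-o[2])/d[2]
def proj(s,P):
    R=np.array(s['rotation']); c=(np.atleast_2d(P)-np.array(s['xyz']))@R; c=c*[1,-1,-1]
    return cv2.projectPoints(c.reshape(-1,1,3),np.zeros(3),np.zeros(3),K(s),np.array(s['dist'],float))[0][:,0]
def crop(f,x,y,w,h,k,g):
    i=cv2.imread(f'pics/{f}.png')[y:y+h,x:x+w]; cv2.imwrite(f'pics/{g}.png',cv2.resize(i,None,fx=k,fy=k,interpolation=cv2.INTER_CUBIC))
E
python3 - <<'E'
from h import *
t=snap('top','top0'); s=snap('side','side0')
for a in (t,s): print(a['xyz'],a['rotation'],a['vertical_fov'],a['dist'],a['cx'],a['cy'])
o=get_obs(); print(o['position'],o['orientation'],o['finger_gap'],o['contact_force'],o['clock'])
a=cv2.imread('pics/top0.png');b=cv2.imread('pics/side0.png')
crop('top0',0,0,512,384,1.5,'top0b'); crop('side0',0,0,512,384,1.5,'side0b')
E
```

```text
[0.47222536 0.04307373 1.01906625] [[ 7.83711516e-03  9.96584362e-01 -8.22082084e-02]
 [-9.99968241e-01  7.92963673e-03  7.99016234e-04]
 [ 1.44816831e-03  8.21993356e-02  9.96614856e-01]] 56.95283890338793 [-0.04164626  0.          0.          0.          0.        ] 252.41203563015145 191.43567511226365
[-0.0890838  -0.56300228  0.70241887] [[ 0.69508767  0.41834466 -0.5846716 ]
 [-0.71872516  0.38518787 -0.57884752]
 [-0.01694936  0.82256796  0.56841417]] 52.005066515469416 [-0.13633172  0.          0.          0.          0.        ] 254.32371895252564 188.7062378894134
[0.1872011  0.49028614 0.24981657] [[-9.34206749e-01  3.56731516e-01 -6.13653655e-04]
 [ 3.56731961e-01  9.34206319e-01 -9.27922947e-04]
 [ 2.42259763e-04 -1.08578175e-03 -9.99999381e-01]] 0.08534451589728788 [-1.19650297 -0.22076561  0.4965842 ] 0.1
```

View pics/top0b.png

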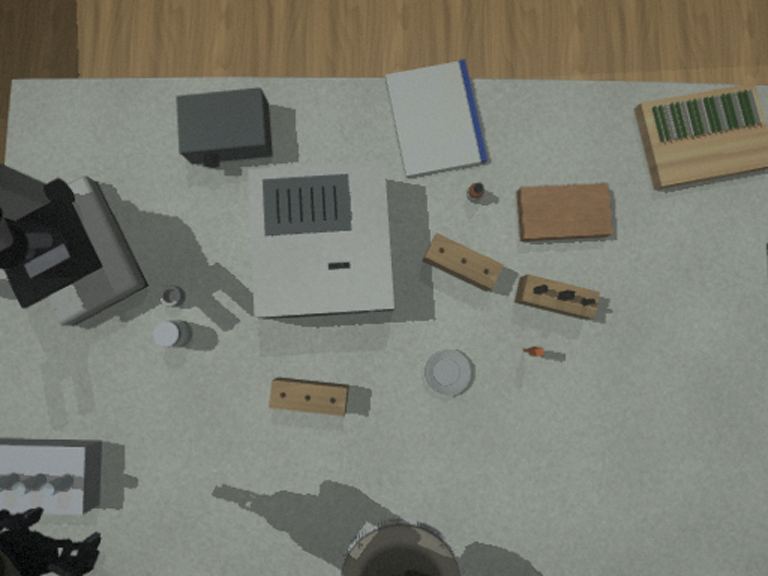

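View pics/side0b.png

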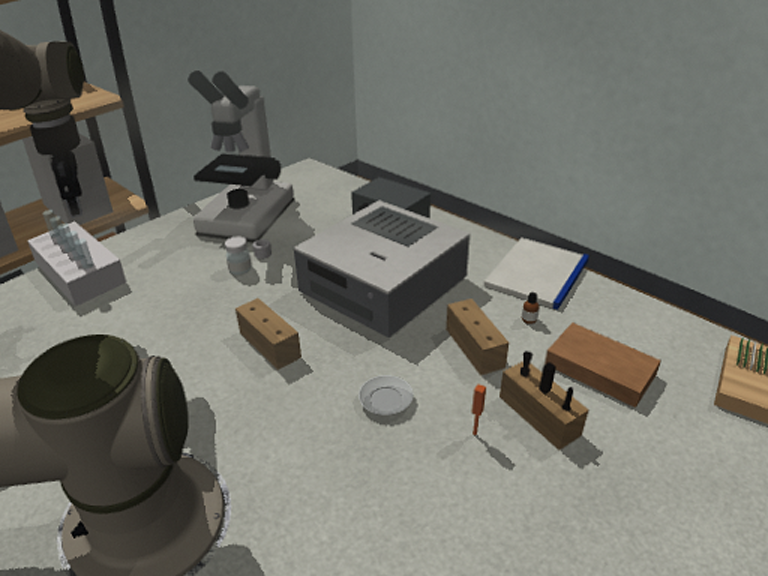

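The top view shows the scanner's hole at about (339,265) in the 1.5x picture. The rightmost stand is at about (558,297) and holds three tools; the square pin is in the middle at (567,295). The orange look-alike at (535,352) is loose.

Run:
```python
from h import *
crop('top0',335,170,80,60,8,'c1')
i=cv2.imread('pics/top0.png')
crop('side0',325,225,75,75,8,'c2')
a=cv2.imread('pics/c1.png');b=cv2.imread('pics/c2.png')
crop('top0',160,110,110,105,6,'c3')
cv2.imwrite('pics/c12.png',cv2.resize(np.hstack([a[:480],cv2.resize(b,(480,480))]),(800,343)))
t=load('top0');s=load('side0')
for n,uv,z in [('hole',(339,265),.11),('pintop',(567,295),.108),('e1',(524,276),.058),('e2',(606,292),.058)]:
    print(n,atz(t,np.array(uv)/1.5,z))
for n,uv,z in [('hole',(379,255),.11),('pintop',(548,365),.108)]:
    print(n,atz(s,np.array(uv)/1.5,z))
```

```text
hole [0.58499477 0.11095401 0.11      ]
pintop [ 0.5363517 -0.283599   0.108    ]
e1 [ 0.574047   -0.22298055  0.058     ]
e2 [ 0.54591253 -0.373908    0.058     ]
hole [0.58437088 0.10883316 0.11      ]
pintop [ 0.53601234 -0.28772193  0.108     ]
```

View pics/c12.png

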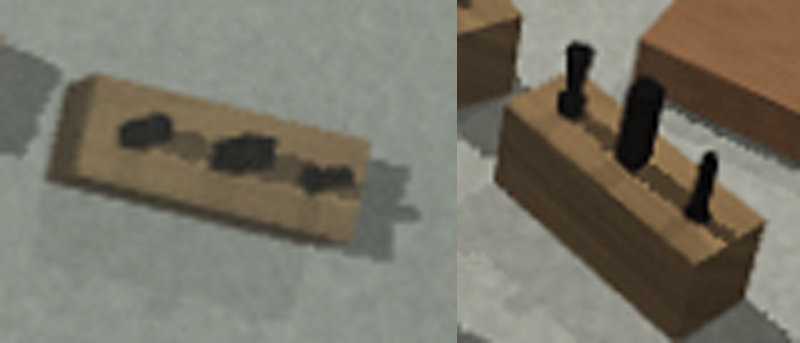

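View pics/c3.png

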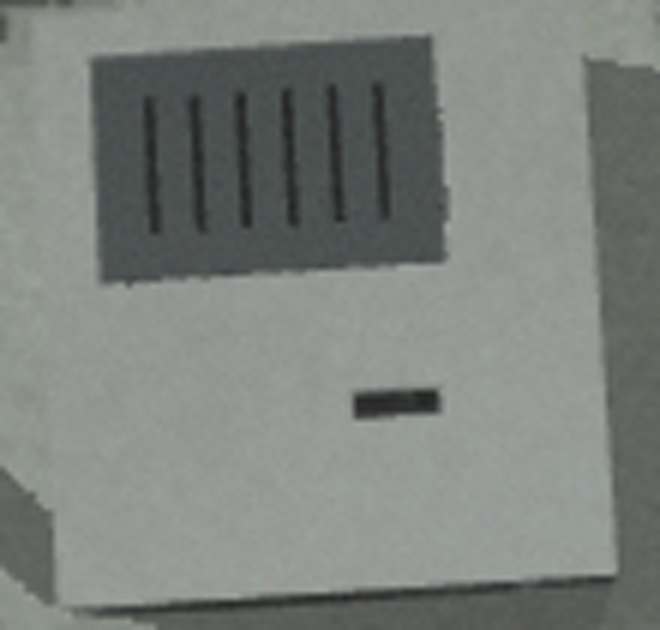

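The crops confirm that the middle tool is the thick square one. The hole in the scanner's top spans about (354..440, 390..416) in the 6x crop.

Run:
```python
from h import *
t=load('top0');s=load('side0')
f=5.714
C=[atz(t,(335+x/f,170+y/f),.058) for x,y in [(97,74),(372,143),(350,243),(74,184)]]
print(np.round(C,4),'ctr',np.mean(C,0))
for a,b in((0,1),(3,2),(1,2),(0,3)):
    d=C[b]-C[a];print(np.linalg.norm(d),np.degrees(np.arctan2(d[1],d[0])))
g=lambda x,y,z=.11:atz(t,(160+x/6,110+y/6),z)
print('hole',g(397,403.5),'front',d:=g(617,575)-g(60,607),np.degrees(np.arctan2(d[1],d[0])))
d=g(440,401)-g(353.5,405);print(np.linalg.norm(d),np.degrees(np.arctan2(d[1],d[0])))
d=g(440,262)-g(100,283);print(np.linalg.norm(d),np.degrees(np.arctan2(d[1],d[0])))
d=g(617,575)-g(585,60);print(np.linalg.norm(d),np.degrees(np.arctan2(d[1],d[0])))
# side stand corners
k=480/600*800/1120  # side crop 600->480
F=8*800/1120*480/600
w=640*800/1120
for x,y,z in[(765,222,.058),(695,265,.058),(505,105,.058),(641,78,.108),(637,168,.058)]:
    print('side',atz(s,(325+(x-w)/F,225+y/F),z))
```

```text
[[ 0.577  -0.2303  0.058 ]
 [ 0.5448 -0.363   0.058 ]
 [ 0.4968 -0.3511  0.058 ]
 [ 0.5241 -0.2185  0.058 ]] ctr [ 0.53569212 -0.29072398  0.058     ]
0.1365413175301009 -103.62268731034024
0.13543884420657604 -101.6305452175692
0.04948099059066523 166.0812801341754
0.0541964711731969 167.35914620635933
hole [0.58347918 0.11050126 0.11      ] front [ 0.01567829 -0.23848764  0.        ] -86.23876120407677
0.03732506260085303 -86.88946940788878
0.1478125658856649 -86.0241874003473
0.22567502694438218 -176.14372774244154
side [ 0.54322392 -0.36236249  0.058     ]
side [ 0.49595005 -0.35068563  0.058     ]
side [ 0.52648264 -0.22013089  0.058     ]
side [ 0.53947606 -0.28532212  0.108     ]
side [ 0.53310134 -0.29571666  0.058     ]
```

The stand is centred near (0.536,-0.291) with yaw about -13°; its width and length match 50 x 136 mm. The hole is at (0.584,0.110) and the scanner's yaw is about +4°. Moving above the pin.

Emit:
{"op": "jog_arm", "data": {
  "series": [
    {"delta_pos":[-1,-1,0],"spin":0},
    {"delta_pos":[-1,-1,0],"spin":0},
    {"delta_pos":[-1,-1,0],"spin":0},
    {"delta_pos":[-1,-1,0],"spin":0},
    {"delta_pos":[-1,-1,0],"spin":0},
    {"delta_pos":[-1,-1,0],"spin":0},
    {"delta_pos":[-1,-1,0],"spin":0},
    {"delta_pos":[-1,-1,0],"spin":0}
  ],
  "grip": 0
}}

```text
clock: 1.1
position: [0.3614, 0.1009, 0.2501]
orientation: [[-0.932, 0.362, -0.0], [0.362, 0.932, -0.0], [0.0, -0.0, -1.0]]
contact_force: [0.1, 0.9, 0.3]
finger_gap: 0.0854
finger_force: 0.0
```

Emit:
{"op": "jog_arm", "data": {
  "series": [
    {"delta_pos":[-1,-1,0],"spin":0.458},
    {"delta_pos":[-1,-1,0],"spin":0.458},
    {"delta_pos":[-1,-1,0],"spin":0.458},
    {"delta_pos":[-1,-1,0],"spin":0.458},
    {"delta_pos":[-1,-1,0],"spin":0.458},
    {"delta_pos":[-1,-1,0],"spin":0.458},
    {"delta_pos":[-1,-1,0],"spin":0.458},
    {"delta_pos":[-1,-1,0],"spin":0.458}
  ]
}}

```text
clock: 2.1
position: [0.5346, -0.2854, 0.2486]
orientation: [[0.237, 0.972, -0.002], [0.972, -0.237, 0.001], [0.001, -0.002, -1.0]]
contact_force: [0.1, 0.6, 0.3]
finger_gap: 0.0852
finger_force: 0.0
```

Now I take a close wrist look.

Run:
```python
from h import *
s=snap('wrist','w1'); print(s['xyz'],s['rotation'],s['vertical_fov']); o=get_obs(); print(o['position'],o['orientation'])
print(proj(s,[[.536,-.291,.058],[.536,-.291,.108]]))
crop('w1',0,0,512,384,1.5,'w1b')
```

```text
[ 0.55424451 -0.20767287  0.37195714] [[ 9.71824393e-01  2.23632627e-01  7.44701088e-02]
 [-2.35706032e-01  9.22213461e-01  3.06537108e-01]
 [-1.25637970e-04 -3.15453292e-01  9.48941096e-01]] 64.62302388555271
[ 0.53434853 -0.28405069  0.24899781] [[ 0.23991578  0.97079265 -0.00143235]
 [ 0.97079312 -0.23991375  0.00145395]
 [ 0.00106784 -0.00173934 -0.99999792]]
[[263.60055658 181.01911394]
 [263.90572305 195.38233216]]
```

View pics/w1b.png

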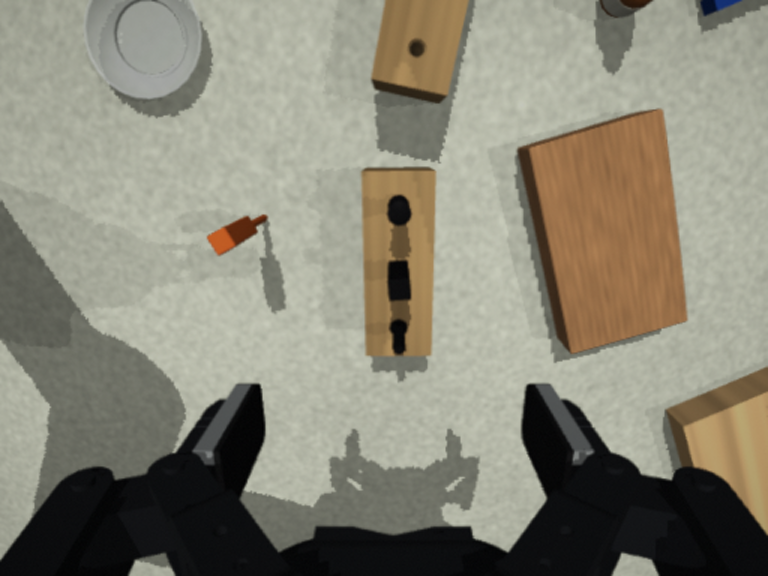

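The pin's square handle stands in the middle at about (399,264)-(401,299) in the 1.5x picture, and the stand's top corners are (362,170), (436,170), (431,355) and (366,355).

Run:
```python
from h import *
s=load('w1')
C=[atz(s,np.array(p)/1.5,.058) for p in [(362,171),(436,171),(431,355),(367,355)]]
print(np.round(C,4),np.mean(C,0))
for a,b in((0,1),(3,2),(1,2),(0,3)):
    d=C[b]-C[a];print(np.linalg.norm(d),np.degrees(np.arctan2(d[1],d[0])))
print('top',atz(s,np.array((401,289))/1.5,.108),'foot',atz(s,np.array((399,269))/1.5,.058))
crop('w1',240,150,60,100,6,'w1c')
```

```text
[[ 0.5306 -0.218   0.058 ]
 [ 0.5787 -0.2297  0.058 ]
 [ 0.547  -0.3612  0.058 ]
 [ 0.4997 -0.3497  0.058 ]] [ 0.53898118 -0.28963809  0.058     ]
0.049488458378683146 -13.604429116647243
0.0486305767324338 -13.644456456923148
0.13526304477308215 -103.57070664409235
0.13523229728534902 -103.20721992186952
top [ 0.53964204 -0.28920784  0.108     ] foot [ 0.5389273  -0.28979152  0.058     ]
```

View pics/w1c.png

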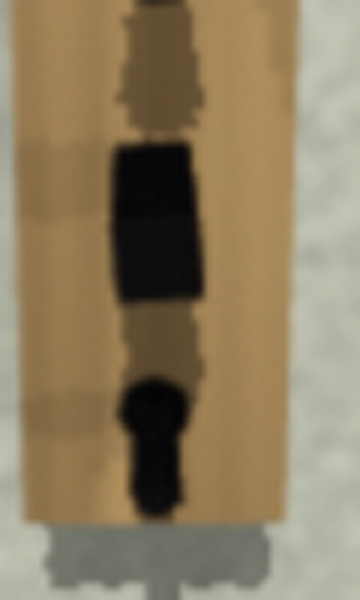

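Emit:
{"op": "jog_arm", "data": {
  "series": [
    {"delta_pos":[-0.015,0.019,0.1],"spin":0},
    {"delta_pos":[-0.015,0.019,0.3],"spin":0},
    {"delta_pos":[-0.015,0.019,0.4],"spin":0},
    {"delta_pos":[-0.015,0.019,0.48],"spin":0},
    {"delta_pos":[-0.015,0.019,0.54],"spin":0},
    {"delta_pos":[-0.015,0.019,0.54],"spin":0},
    {"delta_pos":[-0.015,0.019,0.54],"spin":0}
  ]
}}

```text
clock: 3.02
position: [0.5388, -0.2898, 0.0894]
orientation: [[0.23, 0.973, 0.001], [0.973, -0.23, -0.001], [-0.001, 0.001, -1.0]]
contact_force: [-0.1, -0.1, -0.2]
finger_gap: 0.0855
finger_force: 0.0
```

Emit:
{"op": "jog_arm", "data": {
  "series": [
    {"delta_pos":[0,0,0],"spin":0},
    {"delta_pos":[0,0,0],"spin":0},
    {"delta_pos":[0,0,0],"spin":0},
    {"delta_pos":[0,0,0],"spin":0},
    {"delta_pos":[0,0,0],"spin":0},
    {"delta_pos":[0,0,0],"spin":0},
    {"delta_pos":[0,0,0],"spin":0},
    {"delta_pos":[0,0,0],"spin":0}
  ],
  "grip": 255
}}

```text
clock: 4.03
position: [0.5383, -0.2899, 0.0884]
orientation: [[0.231, 0.973, 0.0], [0.973, -0.231, -0.0], [-0.0, 0.0, -1.0]]
contact_force: [-0.4, 0.1, 2.1]
finger_gap: 0.013
finger_force: 58.4
```

Emit:
{"op": "jog_arm", "data": {
  "series": [
    {"delta_pos":[0,0,-0.05],"spin":0},
    {"delta_pos":[0,0,-0.15],"spin":0},
    {"delta_pos":[0,0,-0.3],"spin":0},
    {"delta_pos":[0,0,-0.45],"spin":0},
    {"delta_pos":[0,0,-0.54],"spin":0},
    {"delta_pos":[0,0,-0.54],"spin":0}
  ]
}}

```text
clock: 4.78
position: [0.5388, -0.2901, 0.2529]
orientation: [[0.231, 0.973, 0.004], [0.973, -0.231, -0.003], [-0.002, 0.004, -1.0]]
contact_force: [0.1, 0.4, -1.5]
finger_gap: 0.013
finger_force: 58.4
```

Emit:
{"op": "jog_arm", "data": {
  "series": [
    {"delta_pos":[0.1,-0.01,0],"spin":0},
    {"delta_pos":[0.3,-0.04,0],"spin":0},
    {"delta_pos":[0.5,-0.07,0],"spin":0},
    {"delta_pos":[0.7,-0.1,0],"spin":0},
    {"delta_pos":[0.9,-0.12,0],"spin":0},
    {"delta_pos":[1,-0.15,0],"spin":0},
    {"delta_pos":[1,-0.159,0],"spin":0},
    {"delta_pos":[1,-0.159,0],"spin":0}
  ]
}}

```text
clock: 5.78
position: [0.5608, 0.0125, 0.2496]
orientation: [[0.231, 0.973, -0.001], [0.973, -0.231, -0.0], [-0.0, -0.001, -1.0]]
contact_force: [-0.2, -0.1, -1.6]
finger_gap: 0.0131
finger_force: 58.5
```

Emit:
{"op": "jog_arm", "data": {
  "series": [
    {"delta_pos":[0.1,0,0],"spin":0},
    {"delta_pos":[0.2,0,0],"spin":0},
    {"delta_pos":[0.2,0,0],"spin":0},
    {"delta_pos":[0.2,0,0],"spin":0}
  ]
}}

```text
clock: 6.28
position: [0.5749, 0.0701, 0.25]
orientation: [[0.232, 0.973, -0.001], [0.973, -0.232, -0.0], [-0.0, -0.001, -1.0]]
contact_force: [-0.2, 0.2, -0.9]
finger_gap: 0.0135
finger_force: 58.5
```

Run:
```python
from h import *
s=snap('wrist','w2'); o=get_obs(); print(o['position'],o['orientation'],o['contact_force'],o['clock'],o['finger_gap'])
print(proj(s,[[.584,.11,.11],list(np.array(o['position'])-[0,0,.0804])])*1.5)
crop('w2',0,0,512,384,1.5,'w2b')
```

```text
[0.57492087 0.07009233 0.25008224] [[ 2.32282844e-01  9.72648187e-01 -4.30800833e-04]
 [ 9.72648223e-01 -2.32282961e-01 -2.45057015e-04]
 [-3.38421954e-04 -3.62095124e-04 -9.99999877e-01]] [-0.76423525 -0.96419791 -0.9350668 ] 6.325 0.013418699758885743
[[390.36579806 217.35721517]
 [390.83458332 321.53220608]]
```

View pics/w2b.png

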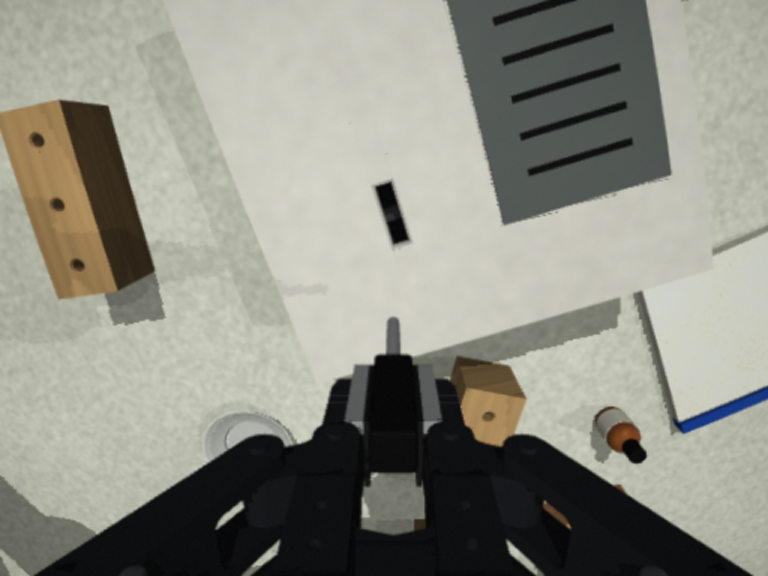

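The hole spans (375,185) to (410,241), centred at about (392.5,213), and the pin tip is at (392.5,318). I see a faint lighter patch inside the hole, so I'll measure it numerically.

Run:
```python
from h import *
s=load('w2'); g=lambda x,y,z:atz(s,np.array((x,y))/1.5,z)
P=[g(*p,.11) for p in[(375,185),(391,181),(410,241),(394,245)]]
h=np.mean(P,0);print('hole',h)
for a,b in((1,2),(0,3),(0,1)):
    d=P[b]-P[a];print(np.linalg.norm(d),np.degrees(np.arctan2(d[1],d[0])))
o=get_obs();tip=g(392.5,318+4.0*0,.170);print('tip',tip,'tcp',o['position'])
ax=np.array([-np.sin(np.radians(3.9)),np.cos(np.radians(3.9)),0]);ay=np.array([ax[1],-ax[0],0])
G=s['color'].astype(int).sum(2)
for t in range(-20,21,2):
    print(t,[int(G[int(round(v)),int(round(u))]) for u,v in proj(s,[h+ax*t/1000+ay*w/1000 for w in(-3,-1.5,0,1.5,3)])])
```

```text
hole [0.58580067 0.11182328 0.11      ]
0.03611803941694416 -85.4483089101981
0.036188141918425176 -86.02836899454208
0.009313520674545437 0.3701145518656084
tip [0.57614618 0.07179406 0.17      ] tcp [0.57492087 0.07009233 0.25008224]
-20 [569, 573, 577, 592, 567]
-18 [455, 390, 442, 358, 429]
-16 [103, 71, 97, 55, 69]
-14 [36, 28, 24, 30, 45]
-12 [25, 20, 24, 22, 23]
-10 [23, 28, 24, 22, 25]
-8 [27, 27, 25, 25, 45]
-6 [21, 22, 22, 21, 27]
-4 [29, 56, 34, 34, 26]
-2 [148, 149, 141, 89, 91]
0 [144, 149, 98, 90, 91]
2 [90, 89, 91, 89, 85]
4 [74, 64, 73, 64, 88]
6 [28, 26, 31, 26, 33]
8 [25, 26, 27, 23, 29]
10 [25, 23, 27, 24, 59]
12 [23, 26, 25, 28, 34]
14 [24, 27, 28, 25, 23]
16 [29, 27, 26, 25, 77]
18 [339, 158, 387, 185, 285]
20 [587, 593, 573, 592, 576]
```

Emit:
{"op": "jog_arm", "data": {
  "series": [
    {"delta_pos":[0.08,0.004,0.05],"spin":0},
    {"delta_pos":[0.132,0.004,0.1],"spin":0},
    {"delta_pos":[0.132,0.004,0.15],"spin":0},
    {"delta_pos":[0.132,0.004,0.172],"spin":0},
    {"delta_pos":[0.132,0.004,0.172],"spin":0},
    {"delta_pos":[0.132,0.004,0.172],"spin":0}
  ]
}}

```text
clock: 7.08
position: [0.5855, 0.1094, 0.1993]
orientation: [[0.231, 0.973, 0.001], [0.973, -0.231, -0.0], [0.0, 0.001, -1.0]]
contact_force: [-0.5, -0.0, -0.2]
finger_gap: 0.0133
finger_force: 58.5
```

Run:
```python
from h import *
s=snap('wrist','w3'); o=get_obs(); print(o['position'],o['orientation'][0],o['contact_force'],o['clock'])
p=np.array(o['position'])
print(proj(s,[[.5858,.1118,.11],p-[0,0,.0804]]))
crop('w3',220,150,80,60,10,'w3b')
```

```text
[0.58546641 0.10944795 0.19931077] [0.23108685 0.97293255 0.00106196] [ 0.25538859 -0.52494731 -0.47131127] 7.125
[[260.06925972 206.86326111]
 [260.34317153 214.20216375]]
```

View pics/w3b.png

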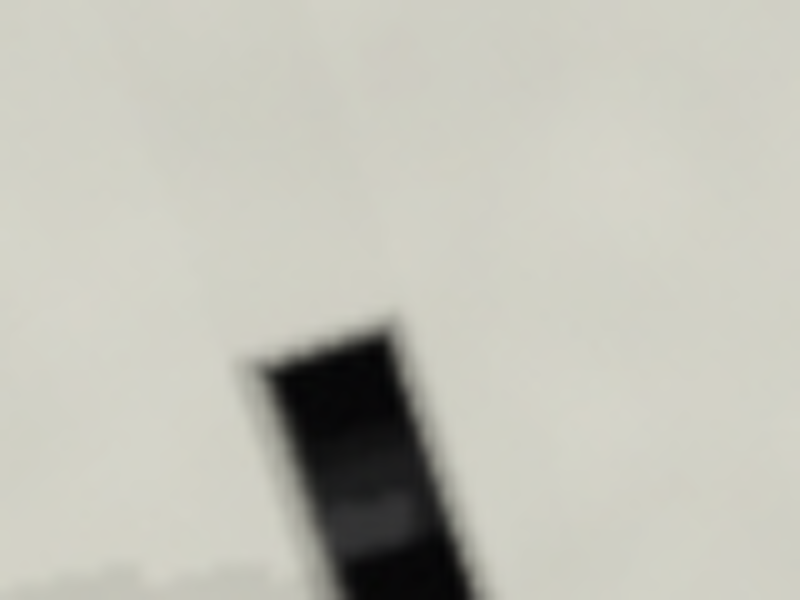

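The crop shows the hole's upper end and the tongue at rows 420–555; the tip lies below the crop, so I re-crop lower.

```bash
python3 -c "
from h import *
crop('w3',230,175,70,60,10,'w3c')"
```

```text
(no output)
```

View pics/w3c.png

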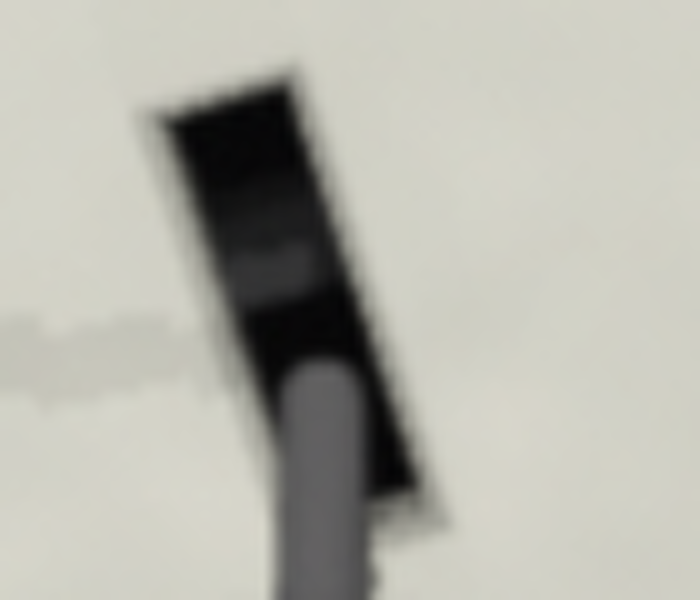

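The hole's chamfer corners are at (145,112), (300,70) and (447,520) in the 10x crop. The tip ends at about (322,362), and the tongue shows between rows 175 and 300, on the upper side of the hole's centre.

Run:
```python
from h import *
s=load('w3'); g=lambda x,y,z:atz(s,(230+x/10,175+y/10),z)
h=(g(145,112,.11)+g(447,520,.11))/2; h2=(g(165,120,.108)+g(418,485,.108))/2
print('hole',h,h2, np.linalg.norm(g(300,70,.11)-g(447,520,.11)))
a=np.radians(3.9);X=np.array([np.cos(a),np.sin(a),0]);Y=np.array([-np.sin(a),np.cos(a),0])
T=g(322,382,.119);print('tip',T,'rel x,y',(T-h)@X*1e3,(T-h)@Y*1e3)
for d in(.014,.020,.026,.032):
    e1=(g(240,178,.11-d)-h)@Y*1e3;e2=(g(275,302,.11-d)-h)@Y*1e3;print(d,e1,e2,(e1+e2)/2)
```

```text
hole [0.58567199 0.11165953 0.11      ] [0.58537106 0.11216655 0.108     ] 0.037289362091132594
tip [0.58695311 0.10992638 0.119     ] rel x,y 1.1602785616364804 -1.8162707194908765
0.014 7.84036458699593 -2.8064509951512613 2.5169567959223347
0.02 6.080904242785524 -4.847775486510677 0.6165643781374239
0.026 4.321443898575133 -6.889099977870085 -1.2838280396474762
0.032 2.5619835543647205 -8.9304244692295 -3.1842204574323896
```

Emit:
{"op": "jog_arm", "data": {
  "series": [
    {"delta_pos":[-0.0065,-0.002,0],"spin":0},
    {"delta_pos":[-0.0065,-0.002,0.01],"spin":0},
    {"delta_pos":[-0.0065,-0.002,0.02],"spin":0},
    {"delta_pos":[-0.0065,-0.002,0.03],"spin":0},
    {"delta_pos":[-0.0065,-0.002,0.04],"spin":0},
    {"delta_pos":[-0.0065,-0.002,0.05],"spin":0},
    {"delta_pos":[-0.0065,-0.002,0.06],"spin":0},
    {"delta_pos":[-0.0065,-0.002,0.065],"spin":0}
  ]
}}

```text
clock: 8.12
position: [0.5842, 0.108, 0.179]
orientation: [[0.231, 0.973, -0.0], [0.973, -0.231, -0.0], [-0.0, -0.0, -1.0]]
contact_force: [0.3, -0.5, -0.4]
finger_gap: 0.0133
finger_force: 58.5
```

Emit:
{"op": "jog_arm", "data": {
  "series": [
    {"delta_pos":[0,0,0.004],"spin":0},
    {"delta_pos":[0,0,0.008],"spin":0},
    {"delta_pos":[0,0,0.012],"spin":0},
    {"delta_pos":[0,0,0.016],"spin":0},
    {"delta_pos":[0,0,0.02],"spin":0},
    {"delta_pos":[0,0,0.02],"spin":0}
  ]
}}

```text
clock: 8.88
position: [0.5842, 0.108, 0.1731]
orientation: [[0.231, 0.973, -0.0], [0.973, -0.231, -0.0], [-0.0, -0.0, -1.0]]
contact_force: [-0.1, -0.2, -0.8]
finger_gap: 0.013
finger_force: 58.5
```

Emit:
{"op": "jog_arm", "data": {
  "series": [
    {"delta_pos":[0,0,0.003],"spin":0},
    {"delta_pos":[0,0,0.006],"spin":0},
    {"delta_pos":[0,0,0.009],"spin":0},
    {"delta_pos":[0,0,0.012],"spin":0},
    {"delta_pos":[0,0,0.012],"spin":0}
  ]
}}

```text
clock: 9.5
position: [0.5842, 0.1079, 0.1695]
orientation: [[0.231, 0.973, -0.0], [0.973, -0.231, -0.0], [-0.0, -0.0, -1.0]]
contact_force: [-1.0, 0.5, -1.0]
finger_gap: 0.0131
finger_force: 58.5
```

Now 20.9 mm under the top with no contact; carrying on in small steps.

Emit:
{"op": "jog_arm", "data": {
  "series": [
    {"delta_pos":[0,0,0.003],"spin":0},
    {"delta_pos":[0,0,0.006],"spin":0},
    {"delta_pos":[0,0,0.009],"spin":0},
    {"delta_pos":[0,0,0.012],"spin":0},
    {"delta_pos":[0,0,0.012],"spin":0}
  ]
}}

```text
clock: 10.12
position: [0.5842, 0.1079, 0.1659]
orientation: [[0.231, 0.973, -0.0], [0.973, -0.231, -0.0], [-0.0, -0.0, -1.0]]
contact_force: [0.4, 0.2, -1.3]
finger_gap: 0.0132
finger_force: 58.5
```

Emit:
{"op": "jog_arm", "data": {
  "series": [
    {"delta_pos":[0,0,0.003],"spin":0},
    {"delta_pos":[0,0,0.006],"spin":0},
    {"delta_pos":[0,0,0.009],"spin":0},
    {"delta_pos":[0,0,0.009],"spin":0}
  ]
}}

```text
clock: 10.62
position: [0.5842, 0.108, 0.1632]
orientation: [[0.231, 0.973, -0.0], [0.973, -0.231, -0.0], [-0.0, -0.0, -1.0]]
contact_force: [0.5, -0.2, -0.8]
finger_gap: 0.0131
finger_force: 58.5
```

Emit:
{"op": "jog_arm", "data": {
  "series": [
    {"delta_pos":[0,0,0.003],"spin":0},
    {"delta_pos":[0,0,0.006],"spin":0},
    {"delta_pos":[0,0,0.009],"spin":0},
    {"delta_pos":[0,0,0.009],"spin":0}
  ]
}}

```text
clock: 11.12
position: [0.5843, 0.108, 0.1613]
orientation: [[0.231, 0.973, 0.001], [0.973, -0.231, -0.0], [0.0, 0.001, -1.0]]
contact_force: [-2.5, 0.7, 5.1]
finger_gap: 0.0133
finger_force: 59.1
```

Emit:
{"op": "jog_arm", "data": {
  "series": [
    {"delta_pos":[0,0,0.003],"spin":0},
    {"delta_pos":[0,0,0.006],"spin":0},
    {"delta_pos":[0,0,0.009],"spin":0},
    {"delta_pos":[0,0,0.009],"spin":0}
  ]
}}

```text
clock: 11.62
position: [0.5843, 0.108, 0.1585]
orientation: [[0.231, 0.973, 0.001], [0.973, -0.231, -0.0], [0.0, 0.001, -1.0]]
contact_force: [-1.5, -0.1, 4.6]
finger_gap: 0.0137
finger_force: 59.0
```

Emit:
{"op": "jog_arm", "data": {
  "series": [
    {"delta_pos":[0,0,0.003],"spin":0},
    {"delta_pos":[0,0,0.006],"spin":0},
    {"delta_pos":[0,0,0.006],"spin":0}
  ]
}}

```text
clock: 12.0
position: [0.5843, 0.108, 0.1566]
orientation: [[0.231, 0.973, 0.001], [0.973, -0.231, -0.0], [0.0, 0.001, -1.0]]
contact_force: [-0.9, -1.0, 6.1]
finger_gap: 0.0128
finger_force: 59.2
```

Run:
```python
from h import *
s=snap('side','s1'); b=load('side0'); o=get_obs(); print(o['position'],o['contact_force'])
d=np.abs(s['color'].astype(int)-b['color']).sum(2)[180:235,195:290]
print((d>60).sum())
```

```text
[0.58437011 0.10800468 0.15663174] [-1.73523008 -0.10028461  6.43044979]
602
```

Emit:
{"op": "jog_arm", "data": {
  "series": [
    {"delta_pos":[0,0,0],"spin":0},
    {"delta_pos":[0,0,0],"spin":0},
    {"delta_pos":[0,0,0],"spin":0},
    {"delta_pos":[0,0,0],"spin":0}
  ]
}}

```text
clock: 12.55
position: [0.5844, 0.108, 0.1567]
orientation: [[0.231, 0.973, 0.001], [0.973, -0.231, 0.0], [0.0, 0.001, -1.0]]
contact_force: [-2.3, -0.1, 6.3]
finger_gap: 0.013
finger_force: 59.1
```

Run:
```python
from h import *
s=snap('side','s2'); b=load('side0'); m=load('s1')
d=lambda p,q:(np.abs(p['color'].astype(int)-q['color']).sum(2)[170:235,190:290]>60).sum()
print(d(s,b),d(s,m))
A=[x['color'][130:240,150:350,::-1] for x in(b,s)]
cv2.imwrite('pics/v.png',cv2.resize(np.hstack(A),(800,220)))
```

```text
1396 745
```

View pics/v.png

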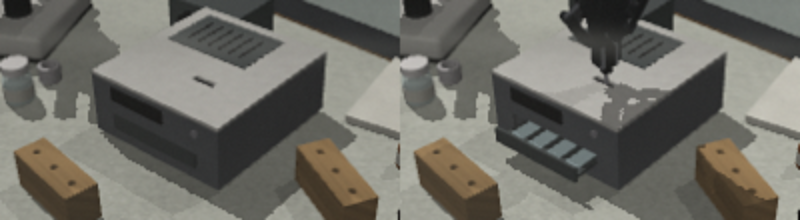

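The tray is out: the right half of the picture shows the open drawer with slides. Retracting straight up and returning.

Emit:
{"op": "jog_arm", "data": {
  "series": [
    {"delta_pos":[0,0,-0.02],"spin":0},
    {"delta_pos":[0,0,-0.06],"spin":0},
    {"delta_pos":[0,0,-0.12],"spin":0},
    {"delta_pos":[0,0,-0.2],"spin":0},
    {"delta_pos":[0,0,-0.29],"spin":0},
    {"delta_pos":[0,0,-0.31],"spin":0},
    {"delta_pos":[0,0,-0.31],"spin":0}
  ]
}}

```text
clock: 13.48
position: [0.5841, 0.108, 0.2487]
orientation: [[0.231, 0.973, -0.0], [0.973, -0.231, -0.0], [-0.0, -0.0, -1.0]]
contact_force: [0.2, 0.3, -0.7]
finger_gap: 0.0131
finger_force: 58.4
```

Emit:
{"op": "jog_arm", "data": {
  "series": [
    {"delta_pos":[-0.1,0.01,0],"spin":0},
    {"delta_pos":[-0.3,0.04,0],"spin":0},
    {"delta_pos":[-0.5,0.07,0],"spin":0},
    {"delta_pos":[-0.7,0.1,0],"spin":0},
    {"delta_pos":[-0.9,0.12,0],"spin":0},
    {"delta_pos":[-1,0.15,0],"spin":0},
    {"delta_pos":[-1,0.159,0],"spin":0},
    {"delta_pos":[-1,0.159,0],"spin":0}
  ]
}}

```text
clock: 14.48
position: [0.5614, -0.1941, 0.2482]
orientation: [[0.23, 0.973, -0.001], [0.973, -0.23, 0.001], [0.001, -0.002, -1.0]]
contact_force: [-0.2, 0.0, -0.5]
finger_gap: 0.0133
finger_force: 58.5
```

Run:
```python
from h import *
o=get_obs();p=np.array(o['position']);R=np.array(o['orientation'])
print(p,o['clock'],np.degrees(np.arctan2(R[1,1],R[0,1])),R.T@(np.array([.5383,-.2899,p[2]])-p)/.3)
```

```text
[ 0.5613815  -0.19407483  0.24819258] 14.475 -13.311689447304754 [-3.28549936e-01 -1.32587844e-03 -2.47206561e-04]
```

Emit:
{"op": "jog_arm", "data": {
  "series": [
    {"delta_pos":[-0.15,-0.001,0],"spin":0},
    {"delta_pos":[-0.328,-0.001,0],"spin":0},
    {"delta_pos":[-0.328,-0.001,0.1],"spin":0},
    {"delta_pos":[-0.328,-0.001,0.2],"spin":0},
    {"delta_pos":[-0.328,-0.001,0.3],"spin":0},
    {"delta_pos":[-0.328,-0.001,0.335],"spin":0},
    {"delta_pos":[-0.328,-0.001,0.335],"spin":0},
    {"delta_pos":[-0.328,-0.001,0.335],"spin":0}
  ]
}}

```text
clock: 15.48
position: [0.539, -0.2906, 0.1499]
orientation: [[0.23, 0.973, 0.002], [0.973, -0.23, -0.001], [-0.001, 0.002, -1.0]]
contact_force: [0.7, 0.0, -0.5]
finger_gap: 0.0131
finger_force: 58.5
```

Run:
```python
from h import *
o=get_obs();p=np.array(o['position']);R=np.array(o['orientation'])
print(p,o['clock'],np.degrees(np.arctan2(R[1,1],R[0,1])),R.T@(np.array([.5383,-.2899,p[2]])-p)*1e3)
s=snap('wrist','w5'); w=load('w3')
# tip position in picture vs the one before pressing
a,b=[x['color'].astype(int).sum(2)[205:236,250:275] for x in (w,s)]
cv2.imwrite('pics/tip.png',s['color'][:,:,::-1])
print(a[15:31:5]); print(b[15:31:5])
```

```text
[ 0.53896289 -0.29061651  0.14992782] 15.475 -13.313876873352257 [ 0.54459925 -0.81007574 -0.00204992]
[[624 623 623 620 598 538 492 368 275 275 287 291 290 284 274 245 139  49
   23  42 160 389 498 583 616]
 [630 630 632 629 628 620 575 420 291 279 288 292 290 285 270 248 216 249
  282 319 346 331 399 464 540]
 [623 623 625 625 622 622 607 453 307 280 293 295 294 282 272 247 272 479
  568 584 596 605 605 609 610]
 [606 596 553 526 523 524 509 346 234 231 235 241 238 230 223 204 232 433
  510 517 517 524 571 596 607]]
[[418 421 426 423 419 418 409 339 283 280 291 296 297 290 278 270 329 399
  424 427 429 431 434 435 431]
 [413 418 421 420 416 416 402 319 273 283 296 299 299 291 276 258 286 381
  421 427 429 429 434 432 428]
 [407 413 419 419 414 413 400 329 283 286 296 300 298 289 278 253 241 365
  417 426 427 429 431 430 426]
 [404 399 366 347 343 338 331 261 228 236 244 247 244 238 230 211 214 307
  346 354 356 362 398 414 418]]
```

Emit:
{"op": "jog_arm", "data": {
  "series": [
    {"delta_pos":[0.002,-0.0025,0],"spin":0},
    {"delta_pos":[0.002,-0.0025,0.015],"spin":0},
    {"delta_pos":[0.002,-0.0025,0.03],"spin":0},
    {"delta_pos":[0.002,-0.0025,0.045],"spin":0},
    {"delta_pos":[0.002,-0.0025,0.06],"spin":0},
    {"delta_pos":[0.002,-0.0025,0.07],"spin":0}
  ]
}}

```text
clock: 16.27
position: [0.5378, -0.2898, 0.1272]
orientation: [[0.231, 0.973, -0.0], [0.973, -0.231, 0.0], [0.0, -0.0, -1.0]]
contact_force: [0.6, -0.5, -1.0]
finger_gap: 0.0131
finger_force: 58.5
```

Emit:
{"op": "jog_arm", "data": {
  "series": [
    {"delta_pos":[0.001,0.001,0.02],"spin":0},
    {"delta_pos":[0.001,0.001,0.045],"spin":0},
    {"delta_pos":[0.001,0.001,0.07],"spin":0},
    {"delta_pos":[0.001,0.001,0.09],"spin":0},
    {"delta_pos":[0.001,0.001,0.105],"spin":0},
    {"delta_pos":[0.001,0.001,0.115],"spin":0},
    {"delta_pos":[0.001,0.001,0.12],"spin":0},
    {"delta_pos":[0.001,0.001,0.12],"spin":0}
  ]
}}

```text
clock: 17.27
position: [0.5382, -0.2897, 0.0916]
orientation: [[0.231, 0.973, 0.0], [0.973, -0.231, -0.0], [-0.0, 0.0, -1.0]]
contact_force: [0.6, 0.3, -0.4]
finger_gap: 0.0129
finger_force: 58.5
```

Emit:
{"op": "jog_arm", "data": {
  "series": [
    {"delta_pos":[0,0,0.003],"spin":0},
    {"delta_pos":[0,0,0.006],"spin":0},
    {"delta_pos":[0,0,0.008],"spin":0},
    {"delta_pos":[0,0,0.008],"spin":0}
  ]
}}

```text
clock: 17.77
position: [0.5382, -0.2896, 0.0891]
orientation: [[0.231, 0.973, -0.0], [0.973, -0.231, 0.0], [0.0, -0.0, -1.0]]
contact_force: [-0.6, 0.1, -0.5]
finger_gap: 0.0129
finger_force: 58.5
```

Within about 0.7 mm of home; a touch further, then release.

Emit:
{"op": "jog_arm", "data": {
  "series": [
    {"delta_pos":[0,0,0.002],"spin":0},
    {"delta_pos":[0,0,0.003],"spin":0},
    {"delta_pos":[0,0,0.003],"spin":0}
  ]
}}

```text
clock: 18.15
position: [0.5382, -0.2896, 0.0884]
orientation: [[0.231, 0.973, 0.0], [0.973, -0.231, -0.0], [-0.0, 0.0, -1.0]]
contact_force: [-0.5, 0.1, 2.4]
finger_gap: 0.0135
finger_force: 58.5
```

Emit:
{"op": "jog_arm", "data": {
  "series": [
    {"delta_pos":[0,0,0],"spin":0},
    {"delta_pos":[0,0,0],"spin":0},
    {"delta_pos":[0,0,0],"spin":0},
    {"delta_pos":[0,0,0],"spin":0},
    {"delta_pos":[0,0,0],"spin":0},
    {"delta_pos":[0,0,0],"spin":0},
    {"delta_pos":[0,0,0],"spin":0},
    {"delta_pos":[0,0,0],"spin":0}
  ],
  "grip": 0
}}

```text
clock: 19.15
position: [0.5382, -0.2896, 0.0883]
orientation: [[0.231, 0.973, 0.0], [0.973, -0.231, -0.0], [-0.0, 0.0, -1.0]]
contact_force: [-0.5, 0.1, -0.0]
finger_gap: 0.0854
finger_force: 0.0
```

Emit:
{"op": "jog_arm", "data": {
  "series": [
    {"delta_pos":[0,0,-0.05],"spin":0},
    {"delta_pos":[0,0,-0.15],"spin":0},
    {"delta_pos":[0,0,-0.3],"spin":0},
    {"delta_pos":[0,0,-0.45],"spin":0},
    {"delta_pos":[0,0,-0.54],"spin":0},
    {"delta_pos":[0,0,-0.54],"spin":0},
    {"delta_pos":[0,0,-0.54],"spin":0}
  ]
}}

```text
clock: 20.02
position: [0.5379, -0.2894, 0.2495]
orientation: [[0.231, 0.973, -0.001], [0.973, -0.231, 0.001], [0.001, -0.001, -1.0]]
contact_force: [-0.4, -0.3, -0.5]
finger_gap: 0.0856
finger_force: 0.0
```

Run:
```python
from h import *
s=snap('wrist','w6'); o=get_obs(); print(o['position'],o['clock'],o['contact_force'])
def box(f,P):
    g=f['color'].astype(int).sum(2); u,v=proj(f,[P])[0].astype(int)
    m=(g<110).astype(np.uint8); n,l,st,c=cv2.connectedComponentsWithStats(m[v-45:v+45,u-25:u+25]); return [(list(map(int,a)),) for a in st[1:] if a[4]>30],(u,v)
for f in('w1','w6'):
    x=load(f); b,(u,v)=box(x,[.5388,-.2897,.083])
    for (a,) in b:
        x0,y0=a[0]+u-25,a[1]+v-45
        print(f,a,'near-top-edge mid @.108:',atz(x,(x0+a[2]/2,y0+a[3]),.108).round(4),'far foot @.058',atz(x,(x0+a[2]/2,y0),.058).round(4))
a,b=[load(k)['color'][195:300,310:420].astype(int) for k in('side0','s2')]
S=snap('side','s3'); d=(np.abs(S['color'].astype(int)-load('side0')['color']).sum(2)>80)[235:285,335:390]; print('side diff px at tools',d.sum())
```

```text
[ 0.53780627 -0.28937058  0.24913535] 20.075 [ 0.69819022 -0.38909003 -1.29975475]
w1 [18, 0, 15, 10, 126] near-top-edge mid @.108: [ 0.5479 -0.2511  0.108 ] far foot @.058 [ 0.5491 -0.2493  0.058 ]
w1 [18, 34, 15, 26, 345] near-top-edge mid @.108: [ 0.5373 -0.2959  0.108 ] far foot @.058 [ 0.5408 -0.2842  0.058 ]
w1 [19, 73, 11, 17, 146] near-top-edge mid @.108: [ 0.5294 -0.325   0.108 ] far foot @.058 [ 0.5295 -0.3272  0.058 ]
w6 [18, 0, 15, 10, 117] near-top-edge mid @.108: [ 0.5474 -0.2516  0.108 ] far foot @.058 [ 0.5479 -0.2492  0.058 ]
w6 [20, 34, 14, 25, 335] near-top-edge mid @.108: [ 0.5384 -0.2957  0.108 ] far foot @.058 [ 0.5413 -0.2844  0.058 ]
w6 [20, 73, 11, 17, 142] near-top-edge mid @.108: [ 0.5299 -0.3255  0.108 ] far foot @.058 [ 0.5295 -0.3271  0.058 ]
side diff px at tools 557
```

The pin is back where it started, to within about 1 mm. I felt it seat (2.4 N at the original height), its neighbours haven't moved and the gripper is clear.

```bash
python3 -c "
from cell import sign_off; print(sign_off())"
```

```text
the job is handed in; nothing more can be done
None
```

The latch was pressed with about 7 N, the camera shows the tray out, the pin is back upright and home in its stand hole, and the job is handed in at about 20 s of the 67 s allowed.

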